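# Scoop two tealights off the bench

### The job

The two tealights under the wire shelf are still hot. Take the flat scoop by its wooden handle, run it under both of them against the shelf's back panel, lift them clear of the bench and set the loaded scoop down flat in the middle of the clay tile. Do not touch the tealights with the gripper or tip them over, and leave the matchbox and brass weight where they are.

Things in the scene. Friction and masses are not known exactly. Their poses are not given: they have to be found in the camera images.
- scoop: Loose flat metal scoop (dust pan), 0.17 kg. Origin: centre of the pan's underside; x to the open lip, y to its left, z up. Pan 80 long (x -40 to 40), 128 wide, 122 inside; floor 2 thick, smooth, its last 16 tapering to a knife edge; side walls 24 high from x -40 to 20, rear wall 34 high; open at front and top. Wooden handle behind it (scoop_grip).
- scoop_grip (a point): Centre of the scoop's wooden handle, 82 behind and 45 above the scoop's origin, same axes as the scoop. The handle is a bar along x, 62 long (x -111 to -49 in the scoop's frame), 16 wide (y, grasp across this), 28 high (z 31 to 59 above the pan's underside); 31 of free space below it.
- scoop_lip (a point): Middle of the scoop's front knife edge, at its underside: 40 ahead of the scoop's origin; same axes.
- light_0 (a point): Centre (8 above its underside) of a tealight: a round aluminium cup with candle, 39 across, 19 high, 20 g, standing loose on the bench below the wire shelf.
- light_1 (a point): Centre (8 above its underside) of the other tealight, same size; beside the first, 42 to 60 between centres. Together they are at most about 105 wide along the back panel, so one run of the scoop takes both.
- shelf: Fixed upright smooth grey panel, 340 wide, 210 high, with a wire shelf cantilevered toward the robot. Origin: bench level, middle of its front face; x into the panel, y along it, z up. Wires along y, axes 185 above the bench, at x = -20, -50, -80, -115 (8 thick), y = -150 to 150; no front legs. The pushed-in scoop's handle is below the front wire: lean the hand back 25 to 35 degrees.
- tile: Fixed red-brown clay tile lying on the bench, 150 by 150, 10 thick. Origin: centre of its underside, so its top is 10 above it. The tile and the scoop start on opposite sides, left and right.
- matchbox: Bystander, loose: matchbox 36 x 53 x 15, on the left, to the left of the grey panel. Origin: centre of its underside.
- weight_100: Bystander, loose: brass laboratory weight with a knob, 29 across, 34 high, near the middle of the bench's front. Origin: centre of its underside.
Not all that is in view belongs to the job. Leave any red look-alike of the part that bears light_0 alone. There is more than one size of the scoop; the one meant has the size given above.

How it is judged (in metres and radians):
On the way, in this order (a step that is already met when the one before it is completed fails the run):
1. the scoop's lip is within 30 mm of the back panel and both tealights stand in the pan (x of scoop_lip in the frame of shelf above -0.03 m and x of light_0 in the frame of scoop between -0.034 and 0.034 m and y of light_0 in the frame of scoop between -0.06 and 0.06 m and z of light_0 in the frame of scoop between 0.003 and 0.026 m and x of light_1 in the frame of scoop between -0.034 and 0.034 m and y of light_1 in the frame of scoop between -0.06 and 0.06 m and z of light_1 in the frame of scoop between 0.003 and 0.026 m), for 0.1 s.
2. the scoop is lifted clear of the bench (its pan over 35 mm up) with both tealights in it (height (world z) of each of scoop, scoop_lip above 0.035 m and x of light_0 in the frame of scoop between -0.034 and 0.034 m and y of light_0 in the frame of scoop between -0.06 and 0.06 m and z of light_0 in the frame of scoop between 0.003 and 0.026 m and x of light_1 in the frame of scoop between -0.034 and 0.034 m and y of light_1 in the frame of scoop between -0.06 and 0.06 m and z of light_1 in the frame of scoop between 0.003 and 0.026 m), for 0.2 s.
3. the loaded scoop stands on the tile (horizontal distance between scoop and tile below 0.03 m and height (world z) of scoop below 0.014 m and x of light_0 in the frame of scoop between -0.034 and 0.034 m and y of light_0 in the frame of scoop between -0.06 and 0.06 m and z of light_0 in the frame of scoop between 0.003 and 0.026 m and x of light_1 in the frame of scoop between -0.034 and 0.034 m and y of light_1 in the frame of scoop between -0.06 and 0.06 m and z of light_1 in the frame of scoop between 0.003 and 0.026 m), for 0.2 s.
At the end, for the whole second after the job is handed in: The scoop stands flat (within 4 degrees) on the tile, released and at rest, the middle of its pan within 30 mm of the tile's centre, with both tealights standing in the pan, between its walls and behind the lip (x of light_0 in the frame of scoop between -0.034 and 0.034 m and y of light_0 in the frame of scoop between -0.06 and 0.06 m and z of light_0 in the frame of scoop between 0.003 and 0.026 m and x of light_1 in the frame of scoop between -0.034 and 0.034 m and y of light_1 in the frame of scoop between -0.06 and 0.06 m and z of light_1 in the frame of scoop between 0.003 and 0.026 m and horizontal distance between scoop and tile below 0.03 m and height (world z) of scoop between 0.007 and 0.013 m and angle between scoop's own z axis and vertical below 0.07 rad and linear speed of scoop below 0.02 m/s); the robot touches nothing.
It fails at once if the gripper or arm touches a tealight (contact force between any of the fingers, the arm and tealight_0 above 0.3 N or contact force between any of the fingers, the arm and tealight_1 above 0.3 N).
It fails at once if a tealight tips over (more than 60 degrees) (angle between any of light_0, light_1's own z axis and vertical above 1.05 rad).
It fails at once if a bystander (matchbox, weight) is moved more than 20 mm (distance of any of matchbox, weight_100 from where it was at the start of the episode above 0.02 m).
It also fails if it takes over 53 s, if anything falls off the work surface, if the arm or the gripper's body presses on something with over 40 N, if the wrist force passes 120 N, or if a joint passes its speed limit or range.

### The arm

A 6-joint arm with a two-finger parallel gripper is mounted at the origin on a cart in front of the work surface, level with it; the furniture and walls round the work are solid. World frame = base frame: x ahead of the robot, y to its left, z up, the work surface at z = 0. Lengths are in m, angles in degrees, forces in N, time in s.
With the tool pointing down it reaches from about 0.25 to 0.775 m from the base axis. Payload 8.9 kg.
Tool frame: the origin (TCP) lies at the very end of the fingers, on their centre line; the grasp point (between the pads) lies 19 mm behind it; z points along the fingers, y is the line along which they close (so a half turn about z gives the same grasp; the last joint's range is limited). The gripper opens to 85 mm and grips with 20 to 120 N. Pads are 22 mm wide; open, the fingers measure 114 mm over their backs; the gripper's body (76 mm by 85 mm) begins 54 mm behind the grasp point. The pads swing forward as they close: fully open they stand 13 mm farther back than shut.
Start: joints at [-85.216, 16.656, -8.789, 64.555, 0, 82.019], TCP at [0.116, -0.512, 0.194] pointing down, gripper open.
Joint ranges: [-144.48, 144.48], [-52.06, 99.96], [-74.48, 78.29], [-112.23, 115.85], [-86.99, 84.42], [-180, 180]. Speed limits (degrees/s): [127.2, 127.2, 159.86, 180, 180, 180].

### API

Orientations are given as a 3x3 rotation matrix whose columns are the frame's x, y, z axes.
In Python, from bench import robot gives the robot as it stands. The module is installed in compiled form; this text tells all that it offers.
- The arm moves only by the tool send_rows, never from a script. Its argument "rows" is a list of rows, each a list of 3 entries, a list of its own where there are three numbers: the finger opening in cm, from 0 to 8.54, then the shift along the world's x, y, z in cm, then the turn about the world's z in degrees. A call has 1 to 20 rows; each row is the pose to reach, as a shift and turn from the pose commanded when the call began; what a row does not reach only later rows make up. A row lasts 1/8 s, in which the tool goes at most 62.5 mm and 10.7 degrees, less where a joint would pass 70% of its speed; a pose out of reach is approached as far as the arm can. A call with a gripper value outside its range is refused whole. The fingers move at their own pace and stop on an object; "squeeze" is the grip in N (left out, the last holds). Time passes only in rows, so rows that repeat a pose let the fingers close. It gives the time, the measured TCP pose, the force, the opening and the grip force at its end, in the units of the state.
- robot.state(): the state, without advancing time (a new reading comes with each control period).
- robot.get_image(name): name is "scene" or "top" or "wrist"; returns a dict with "pixels" (420x560x3 uint8, red, green, blue), "fx", "fy", "cx", "cy" (pixels), "R" (3x3) and "t" (3): a world point X has camera coordinates R X + t. Camera axes: x right, y down, z forward; pixel columns grow to the right and rows downward; lengths in m; the calibration is good to about 2 mm. A picture is of the moment at which its call begins. There is no depth.
- robot.close_job(): hands the job in; it is judged then, once.
The state is a dict: "time_s": time; "q": joint angles; "joint_velocities": joint speeds; "tau": joint torques, N m; "tcp_pos": TCP position; "eef_rot": TCP orientation; "contact_force": force on the tool from outside, world axes, zero at the start; "moment": the same for the moment, N m; "width": finger opening in m; "finger_force": force on a finger pad.
Only numpy, scipy, OpenCV 4.12 (cv2) and the standard library are available. Lean on these libraries where they do the work, as an engineer would, in place of code of your own. Each camera call takes 0.05 s, during which the arm holds its last target. There are 200 camera calls.

## Working session

There is one attempt and no reset: what is moved stays moved. The work goes in short steps, Python scripts to look and compute and a tool call to move; the robot and the scene stay as the last step left them, time stands still between calls to the robot, and variables do not carry over. Pictures are saved under pics/ and viewed, at most 12 in all, crops included, and the job is handed in when it is done.

Besides the shell and the picture viewer there is one more tool, called in YAML: its name, and indented under it one key for each argument. send_rows: Moves the arm, as the interface text tells. Its arguments: {"type":"object","properties":{"rows":{"type":"array","items":{"type":"array"}},"squeeze":{"type":"number"}},"required":["rows"]}

```bash
mkdir -p pics; cat > h.py <<'E'
import numpy as np, cv2
from bench import robot
def snap(n,f):
    d=robot.get_image(n); cv2.imwrite(f'pics/{f}.png',cv2.cvtColor(d['pixels'],cv2.COLOR_RGB2BGR))
    np.savez(f'pics/{f}.npz',**d); return d
def load(f): return np.load(f'pics/{f}.npz')
def ray(d,u,v):
    R=np.array(d['R']);t=np.array(d['t'])
    return -R.T@t, R.T@np.array([(u-d['cx'])/d['fx'],(v-d['cy'])/d['fy'],1])
def onz(d,u,v,z):
    c,r=ray(d,u,v); return c+r*(z-c[2])/r[2]
def proj(d,X):
    p=np.array(d['R'])@np.array(X)+np.array(d['t']); return [d['fx']*p[0]/p[2]+d['cx'],d['fy']*p[1]/p[2]+d['cy']]
E
python3 - <<'E'
from h import *
a=snap('scene','s0');b=snap('top','t0')
for d in(a,b): print(ray(d,280,210),d['fx'])
print(robot.state()['eef_rot'])
E
```

```text
(array([ 0.14562264, -0.89849498,  0.84817585]), array([ 0.33565309,  0.72876296, -0.59692471])) 408.01503979078484
(array([0.12202543, 0.29065758, 1.92098414]), array([ 0.24099739, -0.12795827, -0.96209994])) 500.272375123403
[[ 9.75279012e-01  2.20977003e-01 -1.17132621e-04]
 [ 2.20976989e-01 -9.75278339e-01  1.15405482e-03]
 [ 1.40782668e-04 -1.15140906e-03 -9.99999327e-01]]
```

View pics/t0.png

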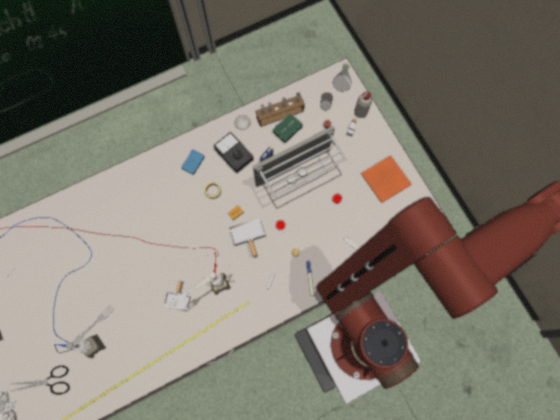

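View pics/s0.png

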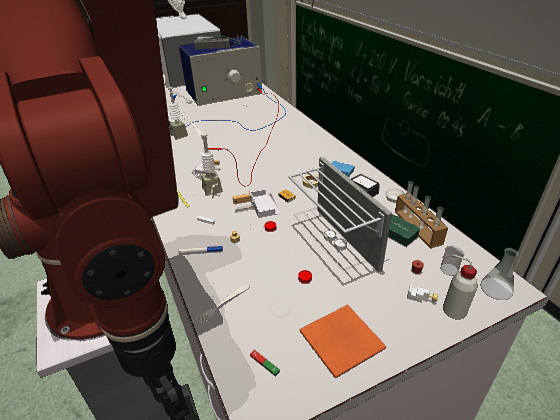

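Candidates for the scoop in the top view are the pan at (247,232) with its handle at (252,248), and a smaller pan at (178,300) with its handle at (179,287). The red discs at (281,225) and (337,198) are the decoy tealights. The real ones are under the wires near (297,176), and the tile is at (386,179).

```bash
python3 - <<'E'
from h import *
t=load('t0');s=load('s0')
for n,(u,v),z in [('pan',(247,232),0),('handle',(253,248),.045),('small',(178,300),0),('smallh',(179,287),.03),('tile',(386,179),.01),('wt',(296,252),.02),('match',(236,213),.015),('reda',(281,225),.01),('redb',(337,198),.01)]:
    print(n,onz(t,u,v,z).round(3))
hsv=cv2.cvtColor(t['pixels'],cv2.COLOR_RGB2HSV)
m=cv2.inRange(hsv,(3,120,120),(14,255,255)); m[:,:350]=0;m[:,420:]=0;m[215:]=0;m[:140]=0
c=max(cv2.findContours(m,0,2)[0],key=cv2.contourArea);r=cv2.minAreaRect(c);print('tile',r,onz(t,*r[0],.01), [onz(t,*p,.01).round(3)[:2] for p in cv2.boxPoints(r)])
P=lambda d,x0,x1,y0,y1,k:cv2.cvtColor(cv2.resize(d['pixels'][y0:y1,x0:x1],None,fx=k,fy=k,interpolation=cv2.INTER_CUBIC),cv2.COLOR_RGB2BGR)
a=P(t,215,365,120,270,4); b=P(s,225,400,150,300,3)
cv2.imwrite('pics/c1.png',a)
cv2.imwrite('pics/c2.png',P(s,220,400,150,285,4))
E
```

```text
pan [0.583 0.192 0.   ]
handle [0.505 0.202 0.045]
small [0.465 0.543 0.   ]
smallh [0.503 0.516 0.03 ]
tile [ 0.52  -0.404  0.01 ]
wt [0.42 0.06 0.02]
match [0.668 0.197 0.015]
reda [0.544 0.061 0.01 ]
redb [ 0.54  -0.189  0.01 ]
tile ((385.92303466796875, 178.3845977783203), (36.055511474609375, 34.946109771728516), 56.30992889404297) [ 0.52209728 -0.40517069  0.01      ] [array([ 0.587, -0.328]), array([ 0.606, -0.476]), array([ 0.457, -0.482]), array([ 0.441, -0.336])]
```

View pics/c1.png

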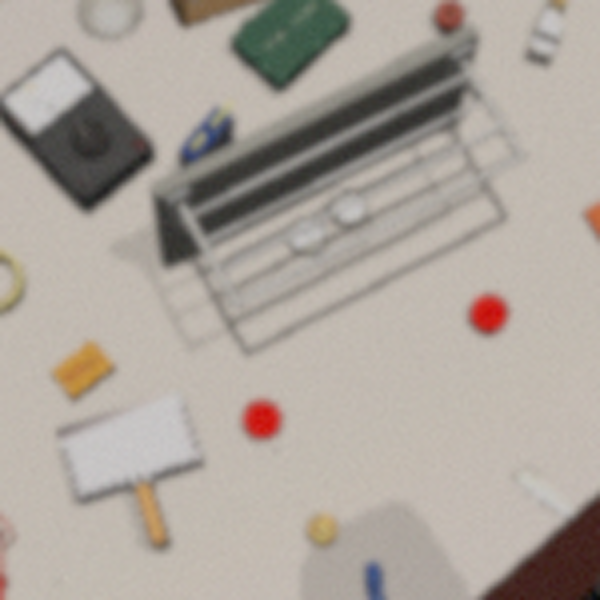

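View pics/c2.png

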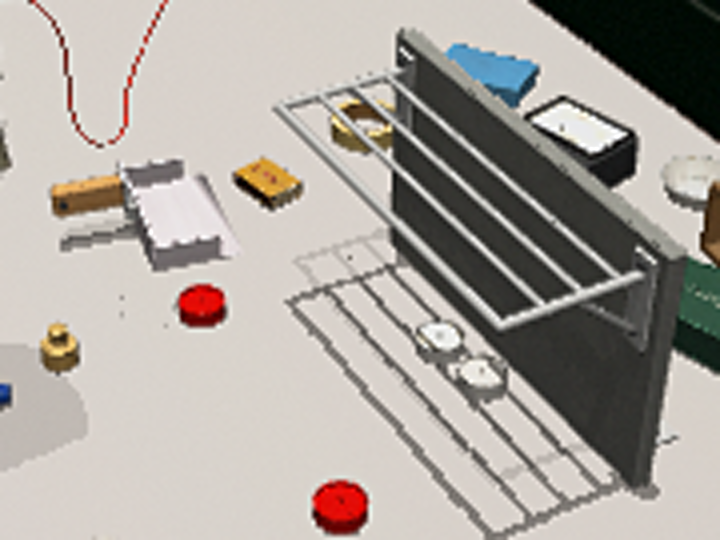

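The close crop confirms the choice. The big pan with the wooden handle, at crop (130,450), is beside the orange matchbox. The clear tealights are at crop (308,237) and (351,208) under the wires, and the red discs are the decoys. Next I measure the scoop, shelf and lights.

```bash
python3 - <<'E'
from h import *
t=load('t0');s=load('s0')
T=lambda x,y,z:onz(t,215+x/4,120+y/4,z).round(4)
S=lambda x,y,z:onz(s,220+x/4,150+y/4,z).round(4)
def yaw(a,b): d=a-b; return np.degrees(np.arctan2(d[1],d[0])).round(1)
a,b=T(247,352,.185),T(503,215,.185);print('wire top',a,b,np.linalg.norm(a-b),yaw(a,b))
a,b=S(278,107,.185),S(502,325,.185);print('wire scene',a,b,np.linalg.norm(a-b),yaw(a,b))
print('panel base scene',S(640,488,0),S(393,258,0))
for f,l in((T,[(308,237),(351,208)]),(S,[(440,335),(482,372)])):
  a,b=[f(*p,.019) for p in l];print('lights',a,b,np.linalg.norm(a-b))
print('handle T',T(145,485,.05),T(162,545,.055),yaw(T(145,485,.05),T(162,545,.055)))
print('pan T front',T(60,432,0),T(182,395,0),'rear',T(80,498,.02),T(203,462,.02))
print('pan S front',S(205,175,0),S(240,258,0),'handle',S(55,195,.045),S(122,190,.045))
st=robot.state();print(st['time_s'],st['tcp_pos'],st['width'])
E
```

```text
wire top [0.5689 0.0667 0.185 ] [ 0.5774 -0.2027  0.185 ] 0.2695340609273714 91.8
wire scene [0.6182 0.051  0.185 ] [ 0.6265 -0.2468  0.185 ] 0.29791564242248175 91.6
panel base scene [ 0.7478 -0.2644  0.    ] [0.7274 0.0532 0.    ]
lights [ 0.6904 -0.0642  0.019 ] [ 0.6979 -0.1172  0.019 ] 0.05352803004034429
lights [ 0.697  -0.0717  0.019 ] [ 0.7025 -0.1239  0.019 ] 0.05248895121832785
handle T [0.5309 0.1965 0.05  ] [0.4706 0.2083 0.055 ] -11.1
pan T front [0.6282 0.2446 0.    ] [0.6067 0.1206 0.    ] rear [0.5549 0.2566 0.02  ] [0.532  0.1346 0.02  ]
pan S front [0.6375 0.2422 0.    ] [0.6113 0.1137 0.    ] handle [0.4843 0.2141 0.045 ] [0.5383 0.1942 0.045 ]
0.1 [ 0.11597598 -0.51158995  0.19340171] 0.08540089971138583
```

send_rows:
  rows:
    - [8.5,[28,26,3],75]
    - [8.5,[28,26,3],75]
    - [8.5,[28,26,3],75]
    - [8.5,[28,26,3],75]
    - [8.5,[28,26,3],75]
    - [8.5,[28,26,3],75]
    - [8.5,[28,26,3],75]
    - [8.5,[38.4,71.3,-2],157]
    - [8.5,[38.4,71.3,-2],157]
    - [8.5,[38.4,71.3,-2],157]
    - [8.5,[38.4,71.3,-2],157]
    - [8.5,[38.4,71.3,-2],157]
    - [8.5,[38.4,71.3,-2],157]
    - [8.5,[38.4,71.3,-2],157]
    - [8.5,[38.4,71.3,-2],157]
    - [8.5,[38.4,71.3,-2],157]
    - [8.5,[38.4,71.3,-2],157]

```text
time_s: 2.22
tcp_pos: [0.4996, 0.2004, 0.1737]
eef_rot: [[-0.984, 0.179, -0.001], [0.179, 0.984, -0.001], [0.001, -0.001, -1.0]]
contact_force: [1.0, 0.4, -0.6]
width: 0.085
finger_force: 0.0
```

```bash
python3 - <<'E'
from h import *
snap('wrist','w1');s=robot.state();print(s['time_s'],s['tcp_pos'],s['eef_rot'],s['q'])
E
```

```text
2.275 [0.49976266 0.20003031 0.17388397] [[-9.83699902e-01  1.79817570e-01 -3.80046224e-04]
 [ 1.79817727e-01  9.83699852e-01 -4.31159493e-04]
 [ 2.96321362e-04 -4.92470599e-04 -9.99999835e-01]] [ 1.40432790e+01  1.88043137e+01 -8.83035401e+00  6.23924510e+01
 -1.86814774e-02  2.44024228e+01]
```

View pics/w1.png

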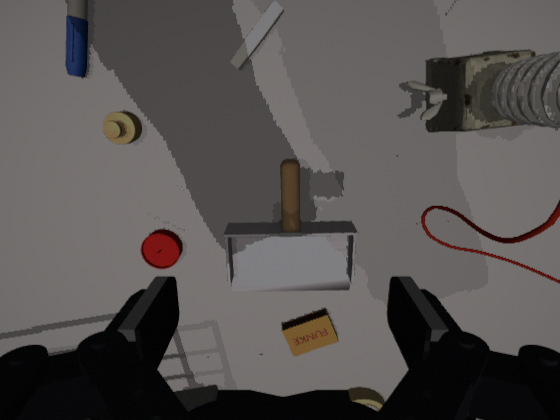

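The wrist view shows the handle from (290,160) to (291,231), the lip from (232,290) to (350,289), and the rear wall top across (226–356,226).

```bash
python3 - <<'E'
from h import *
w=load('w1')
f=lambda u,v,z:onz(w,u,v,z).round(4)
def yaw(a,b): d=a-b; return np.degrees(np.arctan2(d[1],d[0])).round(2)
print('cam',ray(w,280,210))
a,b=f(290,161,.059),f(291,231,.059);print('handle',a,b,yaw(b,a),np.linalg.norm(a-b))
a,b=f(232,290,.0),f(350,289,0);print('lip',a,b,(a+b)/2,yaw(b,a)-90,np.linalg.norm(a-b))
a,b=f(225,224,.034),f(356,222,.034);print('rear',a,b,(a+b)/2,yaw(b,a)-90,np.linalg.norm(a-b))
E
```

```text
cam (array([0.4250198 , 0.21527897, 0.35399127]), array([ 0.29003671, -0.06084114, -0.95511229]))
handle [0.4749 0.2121 0.059 ] [0.535  0.2024 0.059 ] -9.17 0.06087774634462091
lip [0.6134 0.1243 0.    ] [0.6353 0.2517 0.    ] [0.62435 0.188   0.     ] -9.75 0.12926859634110677
rear [0.5265 0.1419 0.034 ] [0.5464 0.2625 0.034 ] [0.53645 0.2022  0.034  ] -9.370000000000005 0.12223080626421476
```

send_rows:
  rows:
    - [8.5,[-1.8,1.2,-5],0.9]
    - [8.5,[-1.8,1.2,-10],0.9]
    - [8.5,[-1.8,1.2,-15],0.9]
    - [8.5,[-1.8,1.2,-15],0.9]
    - [0,[-1.8,1.2,-15],0.9]
    - [0,[-1.8,1.2,-15],0.9]
    - [0,[-1.8,1.2,-15],0.9]
    - [0,[-1.8,1.2,-15],0.9]
    - [0,[-1.8,1.2,-15],0.9]
    - [0,[-1.8,1.2,-15],0.9]
  squeeze: 110

```text
time_s: 3.52
tcp_pos: [0.482, 0.213, 0.0239]
eef_rot: [[-0.987, 0.162, -0.0], [0.162, 0.987, -0.0], [0.0, -0.0, -1.0]]
contact_force: [0.6, 0.9, -0.2]
width: 0.0001
finger_force: 0.0
```

```bash
python3 - <<'E'
from h import *
d=snap('wrist','w2');s=snap('scene','s2')
a=cv2.imread('pics/w2.png'); b=cv2.resize(cv2.imread('pics/s2.png')[150:260,190:330],(560,440),interpolation=cv2.INTER_CUBIC)
cv2.imwrite('pics/v2.png',np.hstack([cv2.resize(a,(400,300)),cv2.resize(b,(400,300))]))
E
```

```text
(no output)
```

View pics/v2.png

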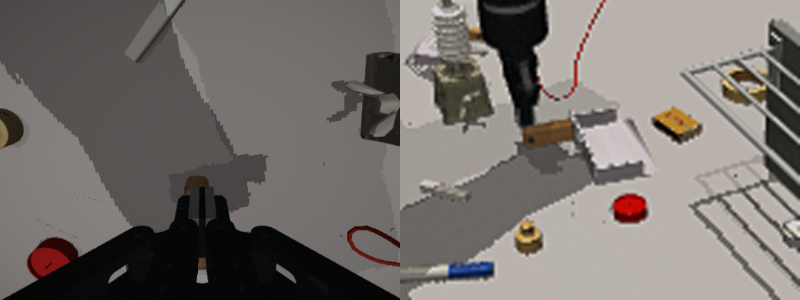

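The wrist half shows the fingers at (205,210), with the handle's rear end at (197,183) sticking out beyond them. The scene half shows the fingertips at the handle's rear end, near (525,125). I check this with projections and a fresh state.

```bash
python3 - <<'E'
from h import *
w=load('w2');s=load('s2');st=robot.state();print(st['width'],st['finger_force'],st['tcp_pos'])
for n,X in [('tcp',[.482,.213,.024]),('gp',[.482,.213,.043]),('hend top',[.474,.212,.059]),('hend bot',[.474,.212,.031])]:
    u=np.array(proj(w,X))/1.4; v=np.array(proj(s,X)); print(n,u.round(), ((v-[190,150])*400/140+[400,0]).round())
a=cv2.imread('pics/w2.png')[220:400,200:370];b=cv2.imread('pics/s2.png')[165:215,220:270]
cv2.imwrite('pics/v3.png',np.hstack([cv2.resize(a,(400,424),interpolation=cv2.INTER_CUBIC),cv2.resize(b,(400,424),interpolation=cv2.INTER_CUBIC)]))
E
```

```text
-0.00023845321609741602 0.0 [0.48194206 0.21298027 0.02385442]
tcp [200. 176.] [525. 154.]
gp [200. 187.] [524. 142.]
hend top [196. 186.] [516. 133.]
hend bot [197. 169.] [519. 152.]
```

View pics/v3.png

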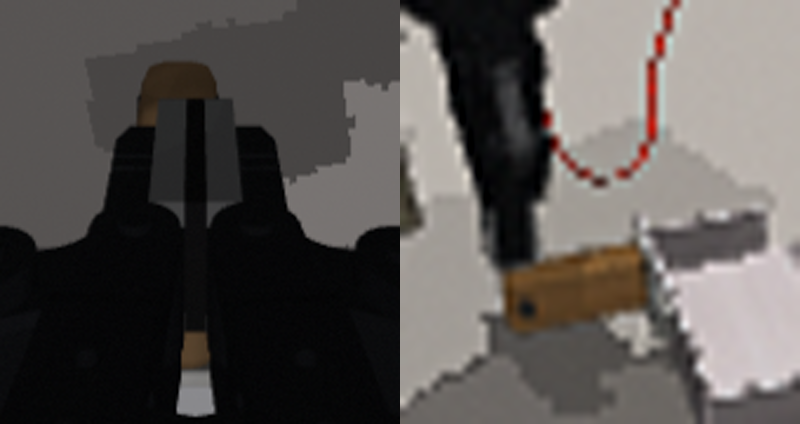

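```bash
python3 - <<'E'
from h import *
w=load('w2');s=load('s2');w1=load('w1')
print('cam off',ray(w1,0,0)[0]-[.4998,.2,.1739],ray(w,0,0)[0]-[.4819,.213,.0239])
def tri(d1,p1,d2,p2):
    c1,r1=ray(d1,*p1);c2,r2=ray(d2,*p2)
    k=np.linalg.lstsq(np.c_[r1,-r2],c2-c1,rcond=None)[0];a,b=c1+k[0]*r1,c2+k[1]*r2
    return a.round(4),b.round(4)
print('tip',tri(w,(283,262),s,(235,197)))
print('handle rear-end top',tri(w,(275,247),s,(234.5,197)))
print('tip at z',[onz(w,283,262,z).round(3) for z in(.024,.04,.059)])
for z in(.031,.045,.059):print('handle end top edge',z,onz(w,275,247,z).round(4))
E
```

```text
cam off [-0.0747802   0.01527897  0.18009127] [-0.07487494  0.0135312   0.18029237]
tip (array([0.4811, 0.2145, 0.0462]), array([0.4896, 0.2148, 0.0502]))
handle rear-end top (array([0.4727, 0.2121, 0.0468]), array([0.487 , 0.212 , 0.0527]))
tip at z [array([0.492, 0.213, 0.024]), array([0.484, 0.214, 0.04 ]), array([0.475, 0.216, 0.059])]
handle end top edge 0.031 [0.4792 0.2107 0.031 ]
handle end top edge 0.045 [0.4734 0.212  0.045 ]
handle end top edge 0.059 [0.4676 0.2132 0.059 ]
```

```bash
python3 - <<'E'
from h import *
w=load('w1')
for h in(.174,.187,.20,.21,.22):
    a,b=onz(w,178,279,h),onz(w,388,279,h); print(h,a.round(3),b.round(3),np.linalg.norm(a-b).round(4))
# dark mask of fingers in s2 and w2
for f,(x0,x1,y0,y1) in (('s2',(215,255,160,215)),('w2',(225,330,240,330))):
    g=cv2.cvtColor(load(f)['pixels'],cv2.COLOR_RGB2GRAY)[y0:y1,x0:x1]
    print(f); print('\n'.join(' '.join(f'{v:3d}' for v in r[::4 if f=='w2' else 2]) for r in g[20:50:2] ) if f=='s2' else '')
E
```

```text
0.174 [0.509 0.141 0.174] [0.53  0.255 0.174] 0.1159
0.187 [0.503 0.147 0.187] [0.522 0.252 0.187] 0.1075
0.2 [0.497 0.152 0.2  ] [0.514 0.249 0.2  ] 0.0992
0.21 [0.492 0.156 0.21 ] [0.509 0.247 0.21 ] 0.0927
0.22 [0.487 0.16  0.22 ] [0.503 0.245 0.22 ] 0.0863
s2
 66  65  52 155 180 182  86   9  13  52  65  30 184 181 177 154 154 157  66 155
 60  66  56 184 180 181 190   7  18  34  48  10  72 157 156 155 157 156 162 157
102 119  58 168 181 180 185   0  11  10  20   6 169  65 151 157 150  85 158 156
 49  65  58 111 181 180 183  44   5  12   6  11 164 159 159  62 161 158 157 156
 62  64  64  50 182 155 157 137   2  10   9  64 160 156 157 156 157 156 156 157
 64  67  71  60 162 157 156 163  52  10   9 164 157 156 156 155 157 130 157 157
 72  69  74 112 159 156 157 160  69  10  10 139 158 156 158 159 160 126  80  77
 79 159 152 159 156 157 157 157  69   9   7 120 156 154  92  80  81  76 134  80
162 160  87 155 155 156 155 159 121  38  71  69  72  77 104 100  86  74  87  95
157 155 158 156 158 157 157 157 160  66  79  68  65  64  70  69  72  73  78 214
157 157 158 156 156 156 157 158 160  58  41  72  68  67  72  69  64  65  71 111
157 156 157 155 156 156 158 156  72  58  47  63  63  68  60  99 165 163  55  72
155 157 157 157 156 156 156 158  74  82  62  81  81  80  80  79 157 158 112  76
156 156 155 157 156 156 159 153  80  82  80  79  81  79  80  80  80 157  72  68
157 155 156 155 157 152 154  80 105 105  79  80  80  82  78  84  83 106 107  83
w2
```

The open pad tips in the wrist view lie about 46 mm short of the reported TCP, where 13 mm was expected. So the real fingertips are about 34 mm higher than reported, and they closed just above the handle. I open, go 34 mm lower while watching force, and close again.

send_rows:
  rows:
    - [8.5,[0,0,0],0]
    - [8.5,[0,0,0],0]
    - [8.5,[0,0,0],0]
    - [8.5,[0,0,0],0]
    - [8.5,[0,-0.2,-1],0]
    - [8.5,[0,-0.2,-2.2],0]
    - [8.5,[0,-0.2,-3.2],0]
    - [8.5,[0,-0.2,-3.2],0]

```text
time_s: 4.62
tcp_pos: [0.481, 0.2107, -0.0093]
eef_rot: [[-0.987, 0.162, -0.002], [0.162, 0.987, -0.001], [0.002, -0.001, -1.0]]
contact_force: [-0.2, 0.3, -0.0]
width: 0.0846
finger_force: 0.0
```

send_rows:
  rows:
    - [0,[0,0,0],0]
    - [0,[0,0,0],0]
    - [0,[0,0,0],0]
    - [0,[0,0,0],0]
    - [0,[0,0,0],0]
  squeeze: 110

```text
time_s: 5.25
tcp_pos: [0.4821, 0.2109, -0.0078]
eef_rot: [[-0.987, 0.162, 0.0], [0.162, 0.987, -0.0], [-0.0, 0.0, -1.0]]
contact_force: [-1.7, 0.4, 4.3]
width: 0.0141
finger_force: 107.2
```

send_rows:
  rows:
    - [0,[0,0,2],0]
    - [0,[0,0,5],0]
    - [0,[0,0,7],0]
    - [0,[0.5,-5,7],4]
    - [0,[1,-11,7],8]
    - [0,[1.5,-17,7],11]
    - [0,[2,-23,7],11]
    - [0,[2.4,-28,7],11]
    - [0,[2.4,-31,6],11]
    - [0,[2.4,-31,4],11]
    - [0,[2.4,-31,3],11]
    - [0,[2.4,-31,3],11]

```text
time_s: 6.75
tcp_pos: [0.5052, -0.0984, 0.0213]
eef_rot: [[-1.0, -0.03, -0.002], [-0.03, 1.0, 0.001], [0.002, 0.001, -1.0]]
contact_force: [0.5, -0.1, -2.3]
width: 0.0144
finger_force: 107.7
```

```bash
python3 - <<'E'
from h import *
snap('wrist','w3');snap('scene','s3');snap('top','t3')
a=cv2.imread('pics/w3.png'); b=cv2.resize(cv2.imread('pics/s3.png')[180:300,230:390],(400,300),interpolation=cv2.INTER_CUBIC)
cv2.imwrite('pics/v4.png',np.hstack([cv2.resize(a,(400,300),interpolation=cv2.INTER_AREA),b]))
s=robot.state();print(s['tcp_pos'],s['width'],s['q'])
E
```

```text
[ 0.50646151 -0.09872755  0.02245988] 0.0140957291738534 [-1.91517680e+01  2.51007434e+01 -2.47881821e+01  4.00673428e+01
 -1.21392821e-03 -2.08622643e+01]
```

View pics/v4.png

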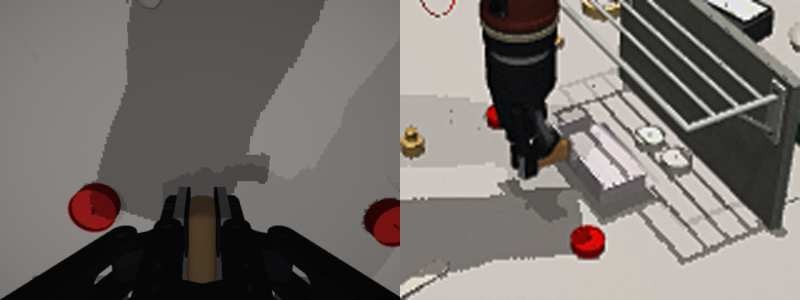

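The pan hangs level in line with both lights, which are at crop (649,135) and (676,160). I lower it to the bench and check the force.

send_rows:
  rows:
    - [0,[0,0,-1.5],0]
    - [0,[0,0,-2.6],0]
    - [0,[0,0,-3.0],0]
    - [0,[0,0,-3.1],0]
    - [0,[0,0,-3.1],0]

```text
time_s: 7.52
tcp_pos: [0.5046, -0.0986, -0.0084]
eef_rot: [[-1.0, -0.029, -0.002], [-0.029, 1.0, 0.0], [0.002, 0.0, -1.0]]
contact_force: [-11.9, 1.7, 20.7]
width: 0.014
finger_force: 111.4
```

send_rows:
  rows:
    - [0,[0.5,0,0.07],0]
    - [0,[1,0,0.07],0]
    - [0,[1.5,0,0.07],0]
    - [0,[2,0,0.07],0]
    - [0,[2.5,0.1,0.07],0]
    - [0,[3,0.1,0.07],0]
    - [0,[3.5,0.1,0.07],0]
    - [0,[4,0.1,0.07],0]
    - [0,[4.5,0.1,0.07],0]
    - [0,[5,0.1,0.07],0]
    - [0,[5.5,0.2,0.07],0]
    - [0,[6,0.2,0.07],0]
    - [0,[6.5,0.2,0.07],0]
    - [0,[6.8,0.2,0.07],0]

```text
time_s: 9.28
tcp_pos: [0.5729, -0.0971, -0.008]
eef_rot: [[-1.0, -0.029, -0.002], [-0.029, 1.0, -0.0], [0.002, -0.0, -1.0]]
contact_force: [-9.9, 0.3, 14.4]
width: 0.014
finger_force: 110.2
```

```bash
python3 - <<'E'
from h import *
s=snap('scene','s4');s3=load('s3')
cv2.imwrite('pics/v5.png',cv2.resize(cv2.imread('pics/s4.png')[185:285,270:390],(720,600),interpolation=cv2.INTER_CUBIC))
s=robot.state();print(s['tcp_pos'],s['contact_force'],s['width'])
E
```

```text
[ 0.57327183 -0.09713635 -0.00788649] [-7.95139212 -0.50865252 11.61602363] 0.014298725577110441
```

View pics/v5.png

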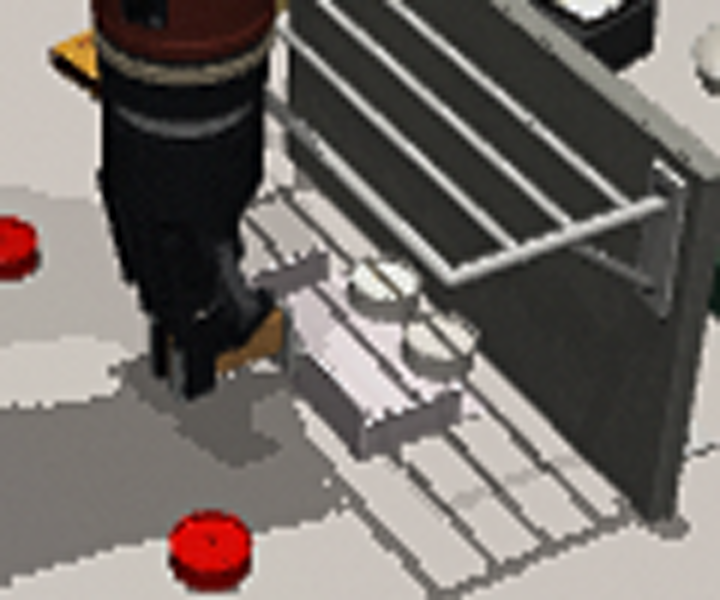

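The lights now stand at the lip, with tops at crop (385,277) and (440,335). The black gripper body is close to the front wire near (268,100).

```bash
python3 - <<'E'
from h import *
s=load('s4');f=lambda x,y,z:onz(s,270+x/6,185+y/6,z).round(4)
print('lights',f(384,277,.021),f(440,336,.021))
print('wall front top/bottom corner',f(460,392,.024),f(462,418,.0),'far wall',f(326,255,.024),'rear near',f(362,432,.024))
print('panel base',f(655,520,0),'wire front end',f(450,275,.185),f(270,98,.185))
X=lambda *p:((np.array(proj(s,p))-[270,185])*6).round()
print('pred lip corners',X(.717,-.161,0),X(.717,-.033,0),'panel y=-.15',X(.74,-.15,0),X(.741,-.26,0))
E
```

```text
lights [ 0.7135 -0.0686  0.021 ] [ 0.7139 -0.1219  0.021 ]
wall front top/bottom corner [ 0.6976 -0.1648  0.024 ] [ 0.7039 -0.1602  0.    ] far wall [ 0.6939 -0.0419  0.024 ] rear near [ 0.6396 -0.1672  0.024 ]
panel base [ 0.7464 -0.2622  0.    ] wire front end [ 0.6263 -0.2448  0.185 ] [ 0.6229 -0.0976  0.185 ]
pred lip corners [485. 411.] [353. 268.] panel y=-.15 [511. 384.] [643. 521.]
```

send_rows:
  rows:
    - [4,[0,0,0.1],0]
    - [4,[0,0,0.1],0]
    - [4,[0,0,0.1],0]
    - [4,[-1.5,0,0.1],0]
    - [4,[-2.8,-0.1,0.1],0]
    - [0,[-2.8,-0.1,0.1],0]
    - [0,[-2.8,-0.1,0.1],0]
    - [0,[-2.8,-0.1,0.1],0]
    - [0,[-2.8,-0.1,0.1],0]
  squeeze: 60

```text
time_s: 10.45
tcp_pos: [0.5464, -0.098, -0.0074]
eef_rot: [[-1.0, -0.029, 0.0], [-0.029, 1.0, -0.0], [-0.0, -0.0, -1.0]]
contact_force: [-0.1, 1.2, -0.4]
width: -0.0
finger_force: 0.0
```

send_rows:
  rows:
    - [0,[0.5,0,0],0]
    - [0,[1,0,0],0]
    - [0,[1.4,0,0],0]
    - [0,[1.7,0,0],0]
    - [0,[2,0.1,0],0]
    - [0,[2.2,0.1,0],0]
    - [0,[2.4,0.1,0],0]
    - [0,[2.5,0.1,0],0]
    - [0,[2.5,0.1,0],0]

```text
time_s: 11.58
tcp_pos: [0.5713, -0.097, -0.0074]
eef_rot: [[-1.0, -0.029, 0.0], [-0.029, 1.0, 0.0], [-0.0, 0.0, -1.0]]
contact_force: [-0.8, -0.3, -0.2]
width: 0.0001
finger_force: 0.1
```

```bash
python3 - <<'E'
from h import *
snap('scene','s5');snap('wrist','w5')
cv2.imwrite('pics/v6.png',np.hstack([cv2.resize(cv2.imread('pics/s5.png')[205:275,300:384],(480,400),interpolation=cv2.INTER_CUBIC),cv2.resize(cv2.imread('pics/w5.png')[220:420,200:360],(320,400))]))
s=robot.state();print(s['tcp_pos'],s['contact_force'],s['width'])
E
```

```text
[ 0.57128042 -0.0970642  -0.00731075] [-1.86340938 -0.36948284 -0.44143254] -0.00020565471726394045
```

View pics/v6.png

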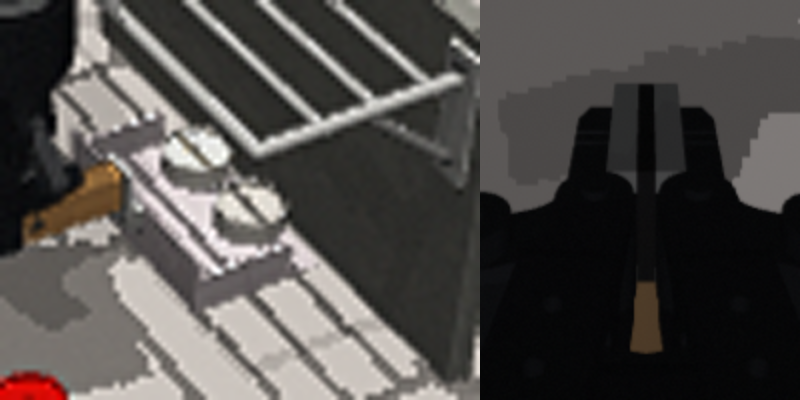

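The scoop has moved in. The light tops are at (197,150) and (252,213), and the near wall's front end is at (297,252).

```bash
python3 - <<'E'
from h import *
s=load('s5');k=84/480;f=lambda x,y,z:onz(s,300+x*k,205+y*k,z).round(4)
print('lights',f(197,152,.021),f(252,213,.021))
print('wall front',f(297,252,.024),'far',f(162,118,.024),'rear near',f(200,285,.024),'handle end', f(25,225,.045))
E
```

```text
lights [ 0.7137 -0.0711  0.021 ] [ 0.7127 -0.128   0.021 ]
wall front [ 0.7146 -0.1675  0.024 ] far [ 0.7101 -0.0397  0.024 ] rear near [ 0.6565 -0.1657  0.024 ] handle end [ 0.5873 -0.1046  0.045 ]
```

Both lights are in the pan: they sit at scoop x ≈ 0.02, with the lip about 1 cm from the panel. I grip the end of the handle, staying clear of the wire, and draw the scoop back gently.

send_rows:
  rows:
    - [0,[-1,0,0],0]
    - [4,[-1,0,0],0]
    - [4,[-1,0,0],0]
    - [4,[-1,0,0],0]
    - [4,[0,0,0],0]
    - [4,[0.6,0,0],0]
    - [4,[0.8,0,0],0]
    - [4,[0.8,0,0],0]

```text
time_s: 12.68
tcp_pos: [0.578, -0.0969, -0.0078]
eef_rot: [[-1.0, -0.029, -0.002], [-0.029, 1.0, 0.0], [0.002, 0.0, -1.0]]
contact_force: [-6.4, -0.4, 0.7]
width: 0.04
finger_force: 0.0
```

send_rows:
  rows:
    - [0,[0,0,0],0]
    - [0,[0,0,0],0]
    - [0,[0,0,0],0]
    - [0,[0,0,0],0]
  squeeze: 40

```text
time_s: 13.18
tcp_pos: [0.578, -0.0969, -0.0078]
eef_rot: [[-1.0, -0.029, -0.002], [-0.029, 1.0, 0.0], [0.002, 0.0, -1.0]]
contact_force: [-5.3, -0.7, 2.7]
width: 0.0151
finger_force: 40.7
```

send_rows:
  rows:
    - [0,[-0.1,0,0],0]
    - [0,[-0.3,0,0],0]
    - [0,[-0.6,0,0],0]
    - [0,[-1,0,0],0]
    - [0,[-1.5,0,0],0]
    - [0,[-2,-0.1,0],0]
    - [0,[-2.5,-0.1,0],0]
    - [0,[-3,-0.1,0],0]
    - [0,[-3.5,-0.1,0],0]
    - [0,[-4,-0.1,0],0]
    - [0,[-4,-0.1,0],0]

```text
time_s: 14.55
tcp_pos: [0.5384, -0.098, -0.0074]
eef_rot: [[-1.0, -0.029, -0.001], [-0.029, 1.0, 0.0], [0.001, 0.0, -1.0]]
contact_force: [-0.5, 0.3, 0.2]
width: 0.0153
finger_force: 40.5
```

send_rows:
  rows:
    - [4,[0,0,0],0]
    - [4,[0,0,0],0]
    - [4,[0,0,0],0]
    - [4,[1.5,0.1,0],0]
    - [4,[3,0.1,0],0]
    - [4,[3,0.1,0],0]
    - [0,[3,0.1,0],0]
    - [0,[3,0.1,0],0]
    - [0,[3,0.1,0],0]
    - [0,[3,0.1,0],0]
  squeeze: 115

```text
time_s: 15.8
tcp_pos: [0.5682, -0.0969, -0.0073]
eef_rot: [[-1.0, -0.029, -0.001], [-0.029, 1.0, 0.0], [0.001, 0.0, -1.0]]
contact_force: [-4.2, -0.0, 5.4]
width: 0.0143
finger_force: 112.2
```

```bash
python3 - <<'E'
from h import *
snap('scene','s6')
cv2.imwrite('pics/v7.png',cv2.resize(cv2.imread('pics/s6.png')[195:275,280:376],(720,600),interpolation=cv2.INTER_CUBIC))
s=robot.state();print(s['tcp_pos'],s['contact_force'],s['width'],s['finger_force'])
# pan wall vs light: bright/dark rows are left to the eye
E
```

```text
[ 0.56823809 -0.09694765 -0.00731691] [-3.87144562  1.36650941  5.76044891] 0.014247969883776608 112.22314953804016
```

View pics/v7.png

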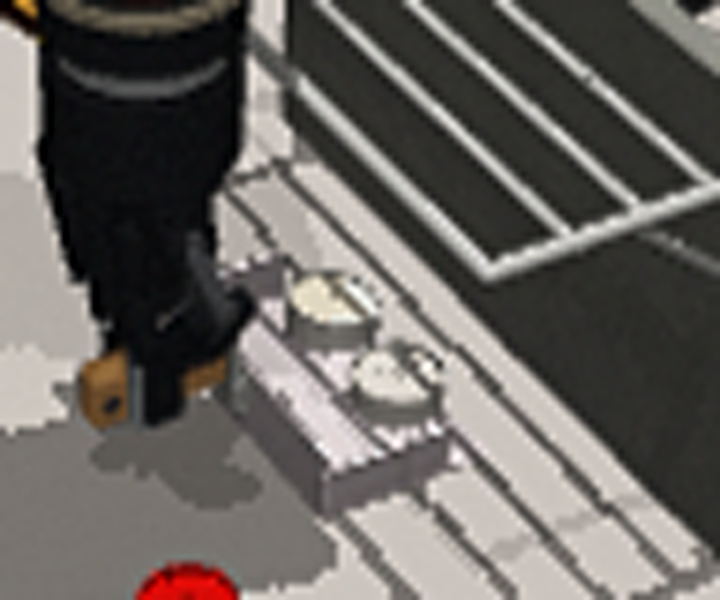

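The handle is now gripped well inside its length, and both lights stand in the pan with tops at (333,300) and (392,378). The near wall's front end is at (447,435) and its rear end at (325,488).

```bash
python3 - <<'E'
from h import *
s=load('s6');f=lambda x,y,z:onz(s,280+x/7.5,195+y/7.5,z).round(4)
print('lights',f(333,302,.021),f(395,378,.021),'wall front',f(447,435,.024),'rear',f(325,485,.024),'handle end',f(97,360,.059))
t=load('t3');hsv=cv2.cvtColor(t['pixels'],cv2.COLOR_RGB2HSV)
s0=load('s0');hsv=cv2.cvtColor(s0['pixels'],cv2.COLOR_RGB2HSV)
m=cv2.inRange(hsv,(5,150,120),(14,255,255));c=max(cv2.findContours(m,0,2)[0],key=cv2.contourArea);
q=cv2.approxPolyDP(c,8,True)[:,0];P=[onz(s0,*p,.01).round(3) for p in q];print(P,np.mean(P,0))
E
```

```text
lights [ 0.6764 -0.0719  0.021 ] [ 0.6743 -0.1242  0.021 ] wall front [ 0.6728 -0.1651  0.024 ] rear [ 0.6158 -0.1675  0.024 ] handle end [ 0.5528 -0.0978  0.059 ]
[array([ 0.592, -0.33 ,  0.01 ]), array([ 0.447, -0.341,  0.01 ]), array([ 0.458, -0.486,  0.01 ]), array([ 0.602, -0.476,  0.01 ])] [ 0.52475 -0.40825  0.01   ]
```

send_rows:
  rows:
    - [0,[0,0,0.2],0]
    - [0,[0,0,0.5],0]
    - [0,[0,0,1],0]
    - [0,[0,0,1.6],0]
    - [0,[0,0,2.3],0]
    - [0,[0,0,3],0]
    - [0,[-0.1,0,3.7],0]
    - [0,[-0.3,0,4.4],0]
    - [0,[-0.6,0,5],0]
    - [0,[-1,0,5.5],0]
    - [0,[-1.5,0,6],0]
    - [0,[-2,-0.1,6.4],0]
    - [0,[-2.5,-0.1,6.7],0]
    - [0,[-3,-0.1,6.9],0]
    - [0,[-3.5,-0.1,7],0]
    - [0,[-4,-0.1,7],0]
    - [0,[-4.5,-0.1,7],0]
    - [0,[-5,-0.1,7],0]
    - [0,[-5.3,-0.1,7],0]
    - [0,[-5.4,-0.1,7],0]

```text
time_s: 18.35
tcp_pos: [0.5148, -0.098, 0.0626]
eef_rot: [[-1.0, -0.029, 0.0], [-0.029, 1.0, 0.0], [-0.0, 0.0, -1.0]]
contact_force: [0.0, 0.9, -2.8]
width: 0.0144
finger_force: 112.3
```

```bash
python3 - <<'E'
from h import *
d=snap('scene','s7');s=robot.state();print(s['tcp_pos'],s['contact_force'],s['moment'],s['width'])
# expected light tops if carried: bright blobs near predictions
for y,x in((-.072,.621),(-.1245,.619)):
    u,v=map(int,proj(d,(x,y,.093)));p=d['pixels'][v-6:v+7,u-9:u+10];print((u,v),p.mean((0,1)).round(), p.std().round())
h=cv2.cvtColor(d['pixels'],cv2.COLOR_RGB2HSV)
# light tops are creamy: list blobs
m=cv2.inRange(h,(15,18,150),(45,90,255));m[:150]=0;m[300:]=0;m[:,:250]=0;m[:,390:]=0
n,_,st,c=cv2.connectedComponentsWithStats(m)
for i in range(1,n):
    if st[i,4]>15: print('blob',c[i].round(1),st[i,4],onz(d,*c[i],.091).round(4))
E
```

```text
[ 0.51487784 -0.0980503   0.06262057] [ 0.1312425  -0.18809471 -2.47996258] [-0.03324087  0.13945389 -0.01564435] 0.014413252616404065
(309, 222) [156. 150. 143.] 49.0
(317, 232) [159. 154. 149.] 52.0
blob [310.2 156.4] 18 [0.8191 0.2775 0.091 ]
blob [301.4 164.3] 74 [0.7624 0.2415 0.091 ]
blob [332.1 159.3] 33 [0.8804 0.2206 0.091 ]
blob [314.1 163.8] 32 [0.805  0.2232 0.091 ]
blob [350.3 164.4] 18 [0.9188 0.1578 0.091 ]
blob [343.8 174. ] 16 [0.8617 0.1129 0.091 ]
blob [387.5 193.1] 24 [ 0.9228 -0.0533  0.091 ]
blob [384.3 203.2] 26 [ 0.8787 -0.094   0.091 ]
blob [261.1 213.2] 17 [0.5124 0.0379 0.091 ]
blob [255.1 222.4] 44 [0.4783 0.0045 0.091 ]
blob [311.6 221.7] 29 [ 0.6297 -0.0706  0.091 ]
blob [324.2 233.3] 23 [ 0.6354 -0.1343  0.091 ]
blob [263.2 236.5] 20 [ 0.4737 -0.0663  0.091 ]
blob [286.5 244.6] 55 [ 0.5172 -0.1281  0.091 ]
blob [268.  244.4] 16 [ 0.4718 -0.1034  0.091 ]
blob [387.5 249.8] 36 [ 0.7523 -0.2735  0.091 ]
blob [280.6 249.7] 39 [ 0.4934 -0.1394  0.091 ]
blob [324.9 290.6] 17 [ 0.5253 -0.3227  0.091 ]
blob [316.9 294.7] 27 [ 0.5015 -0.3251  0.091 ]
```

The load reads about 2.5 N, which fits scoop plus lights, and both light tops are where expected. I go on to the tile.

send_rows:
  rows:
    - [0,[-0.1,-0.3,0],0]
    - [0,[-0.2,-0.9,0],0]
    - [0,[-0.5,-1.8,0],0]
    - [0,[-0.8,-3,0],0]
    - [0,[-1.2,-4.5,0],0]
    - [0,[-1.6,-6.3,0],0]
    - [0,[-2.1,-8.3,0],0]
    - [0,[-2.6,-10.5,0],0]
    - [0,[-3.1,-12.7,0],0]
    - [0,[-3.7,-14.9,0],0]
    - [0,[-4.3,-17.1,0],0]
    - [0,[-4.9,-19.3,0],0]
    - [0,[-5.5,-21.5,0],0]
    - [0,[-6,-23.7,0],0]
    - [0,[-6.5,-25.7,0],0]
    - [0,[-6.9,-27.5,0],0]
    - [0,[-7.2,-29,0],0]
    - [0,[-7.5,-30.2,0],0]
    - [0,[-7.6,-30.9,0],0]
    - [0,[-7.7,-31.1,0],0]

```text
time_s: 20.9
tcp_pos: [0.438, -0.4092, 0.0626]
eef_rot: [[-1.0, -0.029, 0.0], [-0.029, 1.0, 0.0], [-0.0, 0.0, -1.0]]
contact_force: [0.7, -0.7, -1.7]
width: 0.0146
finger_force: 112.3
```

send_rows:
  rows:
    - [0,[0,0,-0.3],0]
    - [0,[0,0,-0.8],0]
    - [0,[0,0,-1.5],0]
    - [0,[0,0,-2.2],0]
    - [0,[0,0,-2.9],0]
    - [0,[0,0,-3.5],0]
    - [0,[0,0,-4.1],0]
    - [0,[0,0,-4.6],0]
    - [0,[0,0,-5],0]
    - [0,[0,0,-5.3],0]
    - [0,[0,0,-5.5],0]
    - [0,[0,0,-5.7],0]
    - [0,[0,0,-5.7],0]

```text
time_s: 22.52
tcp_pos: [0.438, -0.409, 0.0055]
eef_rot: [[-1.0, -0.029, -0.0], [-0.029, 1.0, 0.0], [0.0, 0.0, -1.0]]
contact_force: [0.2, 0.0, -2.6]
width: 0.0137
finger_force: 112.3
```

```bash
python3 - <<'E'
from h import *
d=snap('scene','s8');s=robot.state();print(s['time_s'],s['tcp_pos'],s['contact_force'])
h=cv2.cvtColor(d['pixels'],cv2.COLOR_RGB2HSV)
m=cv2.inRange(h,(5,150,90),(14,255,255));m[:270]=0;k=cv2.convexHull(np.argwhere(m)[:,::-1].astype(np.int32));q=cv2.approxPolyDP(k,5,True)[:,0]
print('tile',[onz(d,*map(float,p),.01).round(3)[:2].tolist() for p in q])
P=cv2.inRange(h,(0,0,120),(180,90,255));H=cv2.fillConvexPoly(np.zeros_like(m),k,1);P[H==0]=0
c=max(cv2.findContours(P,0,2)[0],key=cv2.contourArea);r=cv2.boundingRect(c);print('pan px',r,cv2.contourArea(c))
for n,X in(('lip L',(.563,-.343,.01)),('lip R',(.563,-.471,.01)),('rear R',(.483,-.473,.034)),('rear L',(.483,-.345,.034))):print(n,np.round(proj(d,X)))
E
```

```text
22.575 [ 0.43799001 -0.4090055   0.00559734] [ 0.69336296 -0.53868328 -2.06129228]
tile [[0.602, -0.476], [0.456, -0.488], [-0.115, -0.025], [-0.116, 0.019], [0.547, -0.241], [0.592, -0.33]]
pan px (183, 289, 151, 89) 7427.5
lip L [340. 313.]
lip R [370. 352.]
rear R [342. 360.]
rear L [314. 319.]
```

send_rows:
  rows:
    - [0,[0,0,-0.1],0]
    - [0,[0,0,-0.2],0]
    - [0,[0,0,-0.28],0]
    - [0,[0,0,-0.32],0]
    - [0,[0,0,-0.32],0]

```text
time_s: 23.2
tcp_pos: [0.4379, -0.409, 0.0027]
eef_rot: [[-1.0, -0.029, 0.0], [-0.029, 1.0, -0.0], [-0.0, -0.0, -1.0]]
contact_force: [-2.1, 1.0, 3.6]
width: 0.014
finger_force: 113.1
```

send_rows:
  rows:
    - [0,[0,0,0],0]
    - [2,[0,0,0],0]
    - [2.5,[0,0,0],0]
    - [3.5,[0,0,0],0]
    - [5,[0,0,0],0]
    - [5,[0,0,0],0]
    - [5,[0,0,0.5],0]
    - [5,[0,0,1.5],0]
    - [5,[0,0,3],0]
    - [5,[0,0,5],0]
    - [5,[0,0,8],0]
    - [5,[-3,0,12],0]
    - [5,[-8,0,16],0]
    - [5,[-8,0,16],0]

```text
time_s: 24.95
tcp_pos: [0.3569, -0.4107, 0.1667]
eef_rot: [[-1.0, -0.027, 0.003], [-0.027, 1.0, -0.005], [-0.003, -0.005, -1.0]]
contact_force: [0.9, 0.4, -0.6]
width: 0.05
finger_force: 0.0
```

```bash
python3 - <<'E'
from h import *
d=snap('scene','s9');s=robot.state();print(s['time_s'],s['tcp_pos'],s['contact_force'],s['width'])
h=cv2.cvtColor(d['pixels'],cv2.COLOR_RGB2HSV)
m=cv2.inRange(h,(4,160,150),(12,255,255));m[:290]=0;m[:,:295]=0
q=np.argwhere(m)[:,::-1];k=cv2.convexHull(q.astype(np.int32));H=cv2.fillConvexPoly(np.zeros_like(m),k,255)
M,_=cv2.findContours(H,0,2);r=cv2.approxPolyDP(k,6,True)[:,0];print('tile',[onz(d,*map(float,p),.01).round(3)[:2].tolist() for p in r])
n=cv2.inRange(h,(0,0,60),(180,70,255));n[H==0]=0
c=max(cv2.findContours(n,0,2)[0],key=cv2.contourArea);a=cv2.approxPolyDP(cv2.convexHull(c),4,True)[:,0]
print('pan hull',a.tolist(),[onz(d,*map(float,p),.01).round(3)[:2].tolist() for p in a])
cream=cv2.inRange(h,(15,14,150),(45,90,255));cream[H==0]=0
N,_,st,ce=cv2.connectedComponentsWithStats(cream)
for i in range(1,N):
    if st[i,4]>12:print(ce[i].round(1),st[i,4],onz(d,*ce[i],.031).round(3))
E
```

```text
25.0 [ 0.35769754 -0.41020945  0.16507809] [-0.21566637 -0.69687726 -0.90777594] 0.04998343775937843
tile [[0.602, -0.476], [0.458, -0.486], [0.447, -0.341], [0.592, -0.33]]
pan hull [[334, 311], [349, 316], [370, 349], [343, 365], [314, 324]] [[0.551, -0.331], [0.577, -0.362], [0.567, -0.465], [0.488, -0.471], [0.485, -0.343]]
```

```bash
python3 - <<'E'
from h import *
for n in('wrist','scene'):
    d=snap(n,n+'9');g=cv2.cvtColor(d['pixels'],cv2.COLOR_RGB2GRAY)
    for X in((.545,-.382,.03),(.545,-.435,.03)):
        u,v=map(int,proj(d,X));print(n,(u,v))
        q=cv2.resize(g[v-16:v+17,u-20:u+21],(41,33))
        print('\n'.join(''.join(' .:-=+*#%@'[9-p//26] for p in r) for r in q[::2]))
E
```

```text
wrist (304, 360)
=============++*#########################
=============*###########################
===========*################**#**##%#####
+==========*#%#####%#*++=++==========++*#
+==========*%%%##*+======================
+==========*#%#+=========================
+==========*#*+==========================
+++++++++++*+============================
++++++++***++===============*%===========
***********+*===============+%===========
***********+**==============*#===========
************+#*==========================
*************+##+========================
*************#+*##*+==================++#
****************++*###*++++++++++++#####*
*******************++****########*****++*
*************************++++++++********
wrist (253, 359)
===============+*#%%%%####%#%%%%%%%%%%%%%
==============+*#%%%%%###***********#%%%%
==============*#%%%#**+===============+*#
==============*%%*++=====================
==============##++=======================
=============+++=========================
==============++=========================
=============*++==============**+========
=============#+=
[... 1123 characters left out ...]
   -===========-  ..........
:++-           ===============:  ........
 =++=++-...:-++*================: .......
   ========++++=:-===============-  .....
      =-=--.     ::--:.---=========-  ...
              =.       .--:==========-  .
             .     .      .--==========- 
            =       :       -============
            #               =========-===
            **:            .*=====--=====
            -*++=:       .-+ -===========
              -++++++++++++-  :==========
*               -:-+++++.       :========
**.                               =======
****                          =    :=====
*****.                    ++++:     :====
******+ .          :  ++++++++.  +======*
```

Both tealights show as upright round cups with wicks, standing in the pan on the tile. The hand is clear, so I hand the job in.

```bash
python3 -c "
from bench import robot
print(robot.close_job())"
```

```text
the job is handed in; nothing more can be done
None
```

The job is handed in: the scoop, with both tealights upright in its pan, is set down flat and released within about 5 mm of the tile's centre (measured from the camera), after about 25 s of the 53 s; no verdict was returned.

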